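Latch the tray under the hold-down bar and stamp it

ROBOT

A 7-joint arm with a two-finger parallel gripper is mounted at the origin on the work surface. World frame = base frame: x ahead of the robot, y to its left, z up, the work surface at z = 0. Lengths are in m, angles in rad, forces in N, time in s.
With the tool pointing down it reaches from about 0.4 to 0.85 m from the base axis. Payload 10.4 kg.
Tool frame: the origin (TCP) lies midway between the tips of the shut fingers; the grasp point (between the pads) lies 19 mm behind it; z points along the fingers, y is the line along which they close (so a half turn about z gives the same grasp; the last joint's range is limited). The gripper opens to 87 mm and grips with 3 to 60 N. Pads are 19 mm wide; open, the fingers measure 117 mm over their backs; the gripper's body (75 mm by 190 mm) begins 51 mm behind the grasp point.
Start: joints at [1.147, 0.332, -0.065, 1.46, 0.022, 1.35, -0.088], TCP at [0.244, -0.575, 0.223] pointing down, gripper open.
Joint ranges: [-2.6, 2.6], [-0.5, 2.12], [-1.47, 1.34], [0.16, 2.42], [-1.27, 4.41], [0.06, 2.06], [-2.6, 2.6]. Speed limits (rad/s): [2.22, 2.22, 2.79, 2.79, 3.14, 3.14, 3.14].

INTERFACE

Orientations are given as a unit quaternion [x, y, z, w].
In Python, from station import ctrl gives the robot as it stands.
- The arm moves only by the tool play_rows, never from a script. Its argument "plan" is a list of rows, each a list of 4 numbers: the shift along the tool's x, y, z each as a share of 20 cm, from -1 to 1, then the turn about the tool's z as a share of 120 degrees, from -1 to 1. A call has 1 to 5 rows; each row is the pose to reach, as a shift and turn from the pose commanded when the call began, along the tool's axes at that moment; what a row does not reach only later rows make up. A row lasts 1/10 s, in which the tool goes at most 50 mm and 8.59 degrees, less where a joint would pass 70% of its speed; a pose out of reach is approached as far as the arm can. A call with a number of a shift or a turn outside -1 to 1 is refused whole. A call with a gripper value outside its range is refused whole. "hand" is the opening, from 0 (shut) to 1 (fully open), set as the call begins (left out, the last holds). The fingers move at their own pace and stop on an object; the grip force is fixed at half the most. Time passes only in rows, so rows that repeat a pose let the fingers close. It gives the time, the measured TCP pose, the force, the opening and the grip force at its end, in the units of the state.
- ctrl.state(): the state, without advancing time (a new reading comes with each control period).
- ctrl.get_image(name): name is "scene" or "top" or "wrist"; returns (picture, depth): 480x640x3 uint8, blue, green, red; 480x640 float32, m along the optical axis (not along the pixel's ray), 0 where there is no reading.
- ctrl.calibration(name): a dict with "mtx" (3x3 intrinsics, pixels), "view" (4x4, takes a point from world to camera coordinates). Camera axes: x right, y down, z forward; pixel columns grow to the right and rows downward; lengths in m; the calibration is good to about 2 mm. A picture is of the moment at which its call begins: read the wrist's pose just before it. calibration takes no time and is no camera call; for the wrist camera it gives the pose at the moment of the call.
- ctrl.sign_off(): hands the job in; it is judged then, once.
The state is a dict: "clock": time; "joints": joint angles; "qvel": joint speeds; "effort": joint torques, N m; "position": TCP position; "tool_rot": TCP orientation; "contact_force": force on the tool from outside, world axes, zero at the start; "wrist_torque": the same for the moment, N m; "opening": finger opening in m; "finger_force": force on a finger pad.
Only numpy, scipy, OpenCV 4.12 (cv2) and the standard library are available. Lean on these libraries where they do the work, as an engineer would, in place of code of your own. Each camera call takes 0.05 s, during which the arm holds its last target. There are 200 camera calls.

TASK

Swing the hold-down bar of the marking station over the blue tray and press its orange grip down, without forcing it, until the bar's nose has gone right past the yellow spring catch and the catch has snapped back over it. Only then push the green treadle fully down to its stop, keep it there for about a second so that the stamp marks the tray, and let it come up again. Leave the tray in its nest and do not shift the other things on the bench.

Things in the scene. Friction and masses are not known exactly. Their poses are not given: they have to be found in the camera images.
- station: fixed grey base plate 240 x 270 x 12 mm carrying the whole marking station; origin: centre of its underside; front faces -x, z up. In its frame (mm): blue hinge ears at y +105, to z 104; tray in the middle, top at z 50; catch at y -95; rear post at x 98 to 116, |y| under 25, to z 180, with an arm over the 42 mm wide stamp head at x 52, y 0, which the treadle drives
- bar_hinge (a point): point on the bar's hinge axis, station frame (-10, 105, 85) mm; the axis runs along the station's x; axes as the station's
- bar (a joint): hold-down bar, rad: 0 = level over the tray, pointing to the station's -y; pi/2 = straight up; starts at 2 to 2.55, leaning back to +y. A stiff friction hinge: it stays where it is left, moved by 3 to 5 N at the grip. Aluminium, 18 x 10 mm; its round nose, 10 mm thick, is 200 mm from the hinge. In its catch it reads between -0.08 and 0.085
- bar_grip (a point): middle of the orange grip, a round rod 16 mm thick that sticks out 80 mm from the bar's side to the station's -x, parallel to the hinge axis, 150 mm from it and 52 mm to the -x side of the bar's middle (station x -62 mm). Turns with the bar; its x axis stays the station's x
- catch: foot of the catch, a dark steel plate 64 x 60 x 4 mm on the station's base plate under the bar's nose, with a short column on which the black catch block (seat and yellow catch) is clamped at a height that differs each time; origin: centre of the foot's underside, 12 mm above the bench; axes as the station's
- pawl (a joint): yellow spring catch at the station's -y end, rad: 0 = upright at rest, up to 0.2 while the bar's nose pushes it outwards, 0 again when the nose has passed and lies on the black seat below. Its height is not measured: the seat is 66 to 94 mm above the bench; the nose meets the slope some 30 mm higher. Pushing through takes 6 to 13 N at the grip, then the bar stops hard on the seat
- treadle: fixed steel base of the treadle, 170 x 100 x 12 mm; origin: centre of the underside on the bench; its pedal plate is hinged at x +60 mm, z 34 mm, and rises towards -x
- pedal_pad (a point): point on the top of the pedal's black rubber pad (75 x 70 mm), 105 mm from its hinge; moves with the pedal; about 75 mm above the bench at rest and 48 mm when down
- pedal (a joint): pedal angle in rad: 0 = up, 0.26 = at its lower stop. It springs back by itself; the push at the pad grows from about 5 to 10 N at the stop
- tray: blue tray 170 x 125 x 38 mm with a white insert and ampoules, loose in the station's nest; origin: centre of its underside
- bottle: white bottle, 64 mm in diameter, 160 mm high; origin: centre of its foot. A bystander
- jar: amber jar, 70 mm in diameter, 75 mm high; origin: centre of its foot. A bystander
- carton: cardboard carton 110 x 80 x 60 mm; origin: centre of its underside. A bystander
- roll: paper label roll lying flat, 76 mm in diameter, 30 mm high; origin: centre of its underside. A bystander
- spare_tray: second blue tray 160 x 220 x 40 mm; origin: centre of its underside. A bystander
- driver: blue screwdriver lying on the bench, about 200 mm long along its x; origin under its middle. A bystander

How it is judged:
On the way, in this order (a step that is already met when the one before it is completed fails the run):
1. the bar lies in its catch, and the catch has snapped back over it (value of joint bar below 0.087 rad and value of joint pawl below 0.012 rad), for 0.2 s.
2. the treadle is held down at its stop for half a second, the bar still latched (all of step 1 and value of joint pedal above 0.235 rad), for 0.5 s.
At the end, for the whole second after the job is handed in: The bar is down in its catch (bar joint below 0.087 rad) with the catch sprung back over it (below 0.012 rad), the treadle is up again (below 0.03 rad), the tray is at rest within 12 mm of where it started, and the six bystanders are within 30 mm of where they were (all of step 1 and value of joint pedal below 0.03 rad and distance of tray from where it was at the start of the episode below 0.012 m and linear speed of tray below 0.02 m/s and distance of each of bottle, jar, carton, roll, spare_tray, driver from where it was at the start of the episode below 0.03 m); the robot touches nothing.
It fails at once if the treadle is worked (more than 0.1 rad) while the bar is still open (value of joint each of pedal, bar above 0.1 rad).
It fails at once if the bar is forced into its catch: its nose presses there with more than 40 N (53 N at the grip) (contact force between station and catch above 40 N).
It fails at once if a bystander (bottle, jar, carton, label roll, spare tray or screwdriver) is shifted by more than 30 mm (distance of any of bottle, jar, carton, roll, spare_tray, driver from where it was at the start of the episode above 0.03 m).
It fails at once if the tray is shifted by more than 12 mm (distance of tray from where it was at the start of the episode above 0.012 m).
It also fails if it takes over 61 s, if anything falls off the work surface, if the arm or the gripper's body presses on something with over 40 N, if the wrist force passes 120 N, or if a joint passes its speed limit or range.

## Working session

There is one attempt and no reset: what is moved stays moved. The work goes in short steps, Python scripts to look and compute and a tool call to move; the robot and the scene stay as the last step left them, time stands still between calls to the robot, and variables do not carry over. Pictures are saved under pics/ and viewed, at most 10 in all, crops included, and the job is handed in when it is done.

Besides the shell and the picture viewer there is one more tool, called after "Request:" as name(argument=value, ...) on one line, values as JSON. play_rows: Moves the arm, as the interface text tells. Its arguments: {"type":"object","properties":{"plan":{"type":"array"},"hand":{"type":"number"}},"required":["plan"]}

```bash
mkdir -p pics; ls; cat > h.py <<'E'
import numpy as np, cv2
from station import ctrl
def grab(n,f=None):
    c=ctrl.calibration(n); im,d=ctrl.get_image(n)
    if f: cv2.imwrite('pics/'+f,im); np.savez('pics/'+f[:-4]+'.npz',im=im,d=d,K=c['mtx'],V=c['view'])
    return im,d,np.array(c['mtx']),np.array(c['view'])
def cloud(d,K,V):
    v,u=np.mgrid[:d.shape[0],:d.shape[1]]
    P=np.stack([(u-K[0,2])/K[0,0]*d,(v-K[1,2])/K[1,1]*d,d],-1)
    W=(P-V[:3,3])@V[:3,:3]
    W[d<=0]=np.nan
    return W
def load(f):
    z=np.load('pics/'+f+'.npz'); return z['im'],cloud(z['d'],z['K'],z['V']),z['K'],z['V']
E
python3 - <<'E'
from h import *
for n in('scene','top'):
    im,d,K,V=grab(n,n+'1.png'); print(n,V.round(3).tolist(),K[0,0])
print(ctrl.state())
E
```

```text
pics
scene [[0.608, 0.794, 0.012, -0.404], [0.692, -0.522, -0.499, -0.315], [-0.389, 0.312, -0.867, 1.207], [0.0, 0.0, 0.0, 1.0]] 444.50580042384803
top [[0.024, -1.0, -0.012, 0.06], [-0.999, -0.023, -0.049, 0.561], [0.048, 0.013, -0.999, 1.283], [0.0, 0.0, 0.0, 1.0]] 566.9893221863582
{'clock': 0.1, 'joints': array([ 1.14740735,  0.33277562, -0.06470334,  1.46085887,  0.02162165,
        1.34986557, -0.08851672]), 'qvel': array([-0.0006822 , -0.00253303,  0.00011785, -0.00321966, -0.00142918,
       -0.00057177, -0.00099706]), 'effort': array([ 1.14737330e-03, -6.24542499e+01,  2.42549856e-02, -3.90713847e+01,
       -6.14385610e-02,  3.66039842e-02,  9.79799188e-05]), 'position': array([ 0.24370275, -0.57516608,  0.22185341]), 'tool_rot': array([ 9.79986910e-01,  1.99061019e-01, -1.56653318e-04, -5.85013138e-04]), 'contact_force': array([ 0.41993019, -0.08785798, -0.3465296 ]), 'wrist_torque': array([-0.02828234,  0.07224509,  0.01760852]), 'finger_force': 0.0, 'opening': 0.08694913888656858}
```

View pics/scene1.png

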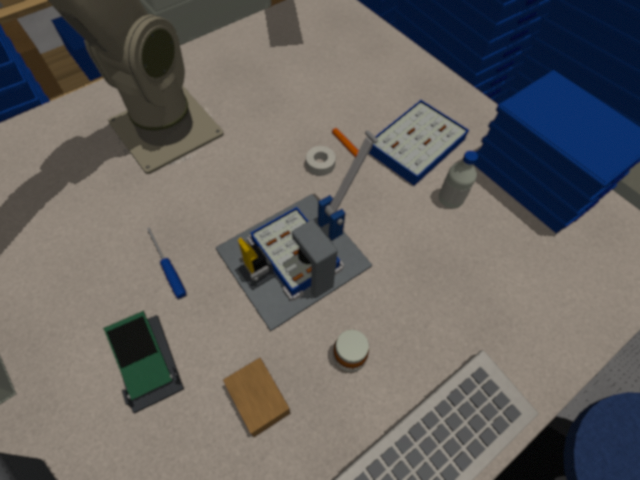

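View pics/top1.png

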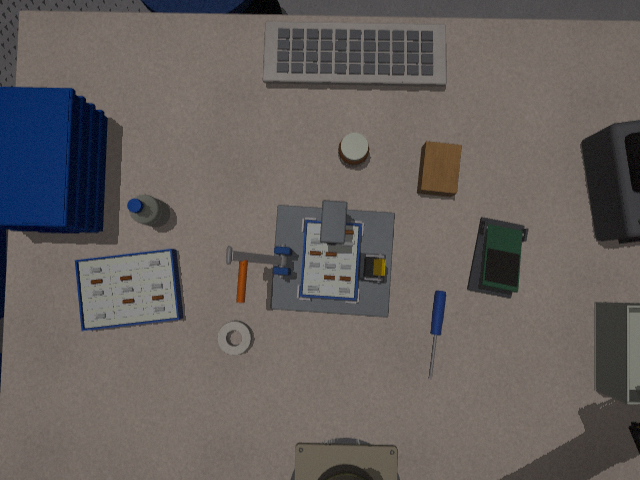

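The top view shows the station at about (333,260), the orange grip at (242,282) on the bar leaning left, the yellow catch at (378,267) and the treadle pad at (502,268). The scene view agrees.

```bash
python3 - <<'E'
from h import *
for f in('top1','scene1'):
    im,W,K,V=load(f); hsv=cv2.cvtColor(im,cv2.COLOR_BGR2HSV); H,S,v=[hsv[...,i].astype(int) for i in range(3)]
    u0,v0,u1,v1=(200,190,540,320) if f=='top1' else (90,120,400,440)
    box=np.zeros(H.shape,bool); box[v0:v1,u0:u1]=1
    ms={'orange':(H>5)&(H<18)&(S>190)&(v>120),'yellow':(H>20)&(H<32)&(S>150),'green':(H>65)&(H<95)&(S>80)}
    for k,m in ms.items():
        m=(m&box).astype(np.uint8); n,l,st,c=cv2.connectedComponentsWithStats(m)
        for i in range(1,n):
            if st[i,4]>40:
                P=W[l==i]; P=P[~np.isnan(P[:,0])]
                print(f,k,st[i],c[i].round(1),'med',np.median(P,0).round(4),'lo',np.percentile(P,5,0).round(4),'hi',np.percentile(P,95,0).round(4))
    # base plate
    z=W[...,2]; m=box&(z>0.006)&(z<0.018)&(S<60)
    m=cv2.morphologyEx(m.astype(np.uint8),cv2.MORPH_OPEN,np.ones((3,3)))
    n,l,st,c=cv2.connectedComponentsWithStats(m)
    for i in range(1,n):
        if st[i,4]>300:
            P=W[l==i][:,:2].astype(np.float32); print(f,'plate',st[i],cv2.minAreaRect(P),np.median(W[l==i][:,2]))
    print(f,'bench z',np.nanmedian(z[box&(abs(z)<.005)]), np.nanstd(z[box&(abs(z)<.006)]))
im,W,K,V=load('top1')
for y,x in((232,483),(290,480),(290,508),(240,515),(268,502),(250,504),(228,520),(285,500)): print(x,y,im[y,x],W[y,x].round(3))
E
```

```text
top1 orange [237 261   8  41 173] [240.8 281.3] med [0.4807 0.2155 0.229 ] lo [0.4466 0.2106 0.2255] hi [0.5141 0.22   0.2324]
top1 yellow [373 259  13  17 189] [378.9 266.9] med [ 0.5153 -0.0557  0.1378] lo [ 0.5008 -0.0652  0.1132] hi [ 0.531  -0.0473  0.1523]
top1 green [482 225  41  67 999] [502.2 247.6] med [ 0.5786 -0.3354  0.0482] lo [ 0.4799 -0.3741  0.0372] hi [ 0.6089 -0.2929  0.082 ]
top1 plate [ 270  205  125  112 5789] ((0.5294859409332275, 0.03947921097278595), (0.2704806923866272, 0.24021559953689575), 87.33274841308594) 0.012666140058821475
top1 plate [468 234  44  64 785] ((0.5271188616752625, -0.32960209250450134), (0.1009720116853714, 0.13355174660682678), 80.55001068115234) 0.012829059800657525
top1 bench z 0.000704053711611337 0.0024541718787476473
scene1 orange [334 129  23  25 129] [345.9 141.3] med [0.4843 0.2127 0.2291] lo [0.449  0.2088 0.2268] hi [0.5137 0.2176 0.2316]
scene1 yellow [238 238  21  35 346] [248.1 254.6] med [ 0.5236 -0.062   0.1144] lo [ 0.5031 -0.0668  0.0634] hi [ 0.531  -0.0429  0.1497]
scene1 green [ 105  312   67   88 1849] [143.4 365.8]
[... 449 characters left out ...]
  27  52 497] ((0.5278384685516357, -0.2873830795288086), (0.019459499046206474, 0.12356847524642944), 81.85356903076172) 0.012418588112936538
scene1 plate [131 381  52  31 627] ((0.6170600652694702, -0.3460855185985565), (0.09949325025081635, 0.02343163639307022), 78.82072448730469) 0.012152549429868213
scene1 bench z 0.0006208255753729334 0.0016385381036547494
483 232 [43 40 40] [ 0.6   -0.295  0.042]
480 290 [52 51 51] [ 0.47  -0.299  0.011]
508 290 [28 34 29] [ 0.473 -0.34   0.079]
515 240 [43 58 33] [ 0.584 -0.366  0.045]
502 268 [21 22 25] [ 0.52  -0.329  0.072]
504 250 [42 55 37] [ 0.56  -0.338  0.057]
520 228 [49 47 46] [ 0.614 -0.388  0.012]
500 285 [42 59 35] [ 0.484 -0.323  0.08 ]
```

Request:
play_rows(plan=[[0.25, -0.07, -0.2, 0.07], [0.5, -0.14, -0.35, 0.14], [0.75, -0.2, -0.5, 0.214], [0.96, -0.27, -0.6, 0.214], [0.96, -0.27, -0.6, 0.214]], hand=0)

```text
clock: 0.6
position: [0.4024, -0.4482, 0.3442]
tool_rot: [1.0, -0.022, 0.001, 0.0]
contact_force: [0.4, 0.1, 0.4]
opening: 0.0549
finger_force: 0.0
```

Request:
play_rows(plan=[[0.0, -0.25, 0, 0], [0.0, -0.5, 0, 0], [0.05, -0.75, 0, 0], [0.05, -1, 0, 0], [0.05, -1, 0, 0]])

```text
clock: 1.1
position: [0.4207, -0.2447, 0.3432]
tool_rot: [1.0, -0.019, 0.001, -0.0]
contact_force: [0.6, -1.6, 1.2]
opening: 0.0146
finger_force: 0.0
```

Request:
play_rows(plan=[[0.0, -0.25, 0, 0], [0.0, -0.5, 0, 0], [0.0, -0.75, 0, 0], [0.0, -1, 0, 0], [0.0, -1, 0, 0]])

```text
clock: 1.6
position: [0.4287, -0.0452, 0.343]
tool_rot: [1.0, -0.019, 0.001, -0.0]
contact_force: [0.1, -0.1, -0.0]
opening: 0.0004
finger_force: 0.0
```

Request:
play_rows(plan=[[0.0, -0.25, 0, 0], [0.0, -0.5, 0, 0], [0.05, -0.75, 0, 0], [0.05, -1, 0, 0], [0.05, -1, 0, 0]])

```text
clock: 2.1
position: [0.4469, 0.1538, 0.3424]
tool_rot: [1.0, -0.019, -0.0, -0.001]
contact_force: [-0.6, 0.3, -1.0]
opening: 0.0003
finger_force: 0.0
```

Request:
play_rows(plan=[[0.0, -0.2, 0, 0], [0.0, -0.4, 0, 0], [0.0, -0.56, 0, 0], [0.0, -0.56, 0, 0]])

```text
clock: 2.5
position: [0.4523, 0.263, 0.3419]
tool_rot: [1.0, -0.021, -0.001, -0.001]
contact_force: [-0.5, 0.0, 0.9]
opening: 0.0005
finger_force: 0.0
```

```bash
python3 - <<'E'
from h import *
print(ctrl.state()['position'],ctrl.state()['joints'].round(2))
grab('scene','scene2.png'); im,d,K,V=grab('wrist','w2.png')
a=np.load('pics/scene2.npz')['im']
cv2.imwrite('pics/m2.png',np.hstack([cv2.resize(a[60:360,150:550],(400,300)),cv2.resize(im,(400,300))]))
E
```

```text
[0.45227612 0.2629612  0.34192701] [ 0.17  0.15 -0.86  1.49  0.11  1.56 -2.31]
```

View pics/m2.png

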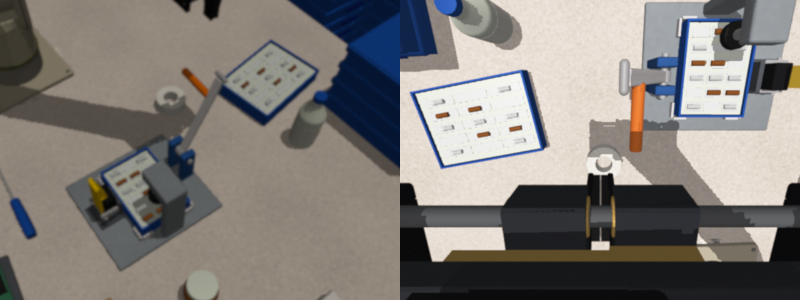

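The left half shows the gripper high above the lean-back bar. The right half (wrist) shows the shut fingers at (600,190) to the +y side of the orange rod, which ends at (635,150). I'll check the rod and nose from this second view.

```bash
python3 - <<'E'
from h import *
im,W,K,V=load('w2'); hsv=cv2.cvtColor(im,cv2.COLOR_BGR2HSV); H,S,v=[hsv[...,i].astype(int) for i in range(3)]
m=(H>5)&(H<18)&(S>180)&(v>110); m[:, :320]=0; z=W[...,2]
P=W[m&(z>.15)&(z<.28)]; print(len(P),np.median(P,0),P.min(0),P.max(0))
Q=W[(z>.24)&(z<.3)&(W[...,0]>.48)&(W[...,0]<.56)]; print('nose',len(Q),np.median(Q,0),Q.min(0),Q.max(0))
p=W[m&(z>.15)]; 
for n,q in(('y',(H>20)&(H<32)&(S>150)),):
  P=W[q&(W[...,1]<-.02)&(W[...,0]<.56)]; print(n,np.median(P,0),P.min(0),P.max(0))
E
```

```text
1935 [0.48216689 0.21583083 0.22781649] [0.44122672 0.20646112 0.22215593] [0.52007027 0.2237235  0.23132763]
nose 1348 [0.52853267 0.23189285 0.26938948] [0.51193369 0.21549709 0.24008024] [0.5451063  0.23899687 0.27328658]
y [ 0.51365623 -0.04814824  0.11344626] [ 0.49902414 -0.05818825  0.09123902] [ 0.5306634  -0.04476883  0.12390659]
```

Request:
play_rows(plan=[[0.04, 0, 0.25, 0], [0.04, 0, 0.5, 0], [0.04, 0, 0.73, 0], [0.04, 0, 0.73, 0]])

```text
clock: 3.0
position: [0.4592, 0.255, 0.1912]
tool_rot: [1.0, -0.025, -0.004, 0.003]
contact_force: [0.4, -0.1, 0.6]
opening: 0.0007
finger_force: 0.0
```

Request:
play_rows(plan=[[0, 0.08, 0, 0], [0, 0.16, 0, 0], [0, 0.22, 0, 0], [0, 0.28, 0, 0], [0, 0.28, 0, 0]])

```text
clock: 3.5
position: [0.4605, 0.202, 0.2]
tool_rot: [1.0, -0.025, 0.002, -0.0]
contact_force: [0.2, 0.2, -0.6]
opening: 0.0004
finger_force: 0.0
```

```bash
python3 - <<'E'
from h import *
print(ctrl.state()['position'],ctrl.state()['contact_force'])
a=grab('scene','scene3.png')[0]; im,d,K,V=grab('wrist','w3.png')
cv2.imwrite('pics/m3.png',np.hstack([cv2.resize(a[60:260,270:470],(400,400)),cv2.resize(im,(400,300))[:,:] if 0 else cv2.resize(im[:,:],(400,400))]))
W=cloud(d,K,V); hsv=cv2.cvtColor(im,cv2.COLOR_BGR2HSV); H,S,v=[hsv[...,i].astype(int) for i in range(3)]
z=W[...,2]; P=W[(H>5)&(H<18)&(S>180)&(v>110)&(z>.15)&(z<.28)]; print(len(P),np.median(P,0),P.min(0),P.max(0))
E
```

```text
[0.46049856 0.20202036 0.19999392] [ 0.1902478   0.22761552 -0.61550539]
2043 [0.48857951 0.17845168 0.23851781] [0.47793271 0.17098984 0.23274483] [0.51943037 0.18738528 0.24144532]
```

View pics/m3.png

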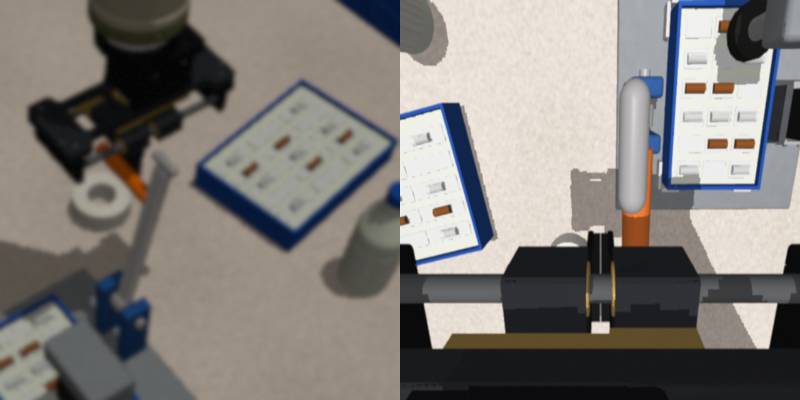

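Left: the fingers push the rod from the +y side; right: the rod sits just right of the fingers at (637,230), with the nose clear of the gripper body. The push works, so I'm continuing.

Request:
play_rows(plan=[[0, 0.1, 0, 0], [0, 0.2, 0, 0], [0, 0.3, 0, 0], [0, 0.4, 0.02, 0], [0, 0.4, 0.02, 0]])

```text
clock: 4.1
position: [0.455, 0.121, 0.1928]
tool_rot: [1.0, -0.025, -0.0, 0.001]
contact_force: [-0.1, -0.2, 0.4]
opening: 0.0003
finger_force: 0.0
```

Request:
play_rows(plan=[[0, 0.08, 0.03, 0], [0, 0.16, 0.07, 0], [0, 0.24, 0.11, 0], [0, 0.32, 0.15, 0], [0, 0.32, 0.15, 0]])

```text
clock: 4.6
position: [0.4515, 0.0585, 0.1621]
tool_rot: [1.0, -0.024, -0.001, 0.0]
contact_force: [-0.7, 0.2, -1.1]
opening: -0.0
finger_force: 0.0
```

```bash
cat >> h.py <<'E'
def rod(f):
    print(ctrl.state()['position'],ctrl.state()['contact_force'])
    for n in('scene','top','wrist'):
        im,d,K,V=grab(n,f+n+'.png')
        W=cloud(d,K,V); hsv=cv2.cvtColor(im,cv2.COLOR_BGR2HSV); H,S,v=[hsv[...,i].astype(int) for i in range(3)]
        X,Y,z=W[...,0],W[...,1],W[...,2]; P=W[(H>5)&(H<18)&(S>180)&(v>80)&(z>.075)&(z<.28)&(Y>-.1)&(Y<.25)&(X<.53)&(X>.4)]
        if len(P)>15: print(n,len(P),np.median(P,0).round(4),np.percentile(P,5,0).round(4),np.percentile(P,95,0).round(4))
E
python3 -c "
from h import *
rod('a')"
```

```text
[0.4515114  0.05848492 0.16213003] [-0.70246244  0.22418769 -1.14633394]
scene 143 [0.4793 0.0361 0.1899] [0.45   0.0318 0.1871] [0.5049 0.0411 0.1918]
wrist 4667 [0.4896 0.0382 0.1884] [0.4669 0.0313 0.1848] [0.5099 0.0441 0.1899]
```

Request:
play_rows(plan=[[0, -0.05, 0, 0], [0.03, -0.05, -0.2, 0], [0.06, 0, -0.28, 0], [0.06, 0.17, -0.28, 0], [0.06, 0.17, -0.28, 0]])

```text
clock: 5.25
position: [0.4628, 0.0222, 0.2192]
tool_rot: [1.0, -0.026, 0.001, 0.001]
contact_force: [-0.2, -0.1, -0.9]
opening: 0.0004
finger_force: 0.0
```

Request:
play_rows(plan=[[0, 0.03, 0.08, 0], [0, 0.03, 0.12, 0], [0, 0.05, 0.16, 0], [0, 0.07, 0.2, 0], [0, 0.07, 0.2, 0]])

```text
clock: 5.75
position: [0.461, 0.0104, 0.1775]
tool_rot: [1.0, -0.024, -0.001, 0.0]
contact_force: [0.3, -0.2, 0.5]
opening: 0.0003
finger_force: 0.0
```

```bash
python3 -c "
from h import *
rod('b')"
```

```text
[0.46099267 0.01043827 0.17752951] [ 0.27725877 -0.1779419   0.45271228]
scene 117 [0.4822 0.0358 0.1894] [0.4575 0.0316 0.1871] [0.5046 0.0407 0.1918]
top 18 [0.5085 0.0377 0.1901] [0.506  0.0315 0.1877] [0.5123 0.0401 0.1938]
wrist 3193 [0.4912 0.036  0.1884] [0.471  0.0301 0.185 ] [0.5096 0.0425 0.1899]
```

Request:
play_rows(plan=[[0, 0.03, 0, 0], [0, 0.03, -0.16, 0], [0.02, -0.05, -0.16, 0], [0.02, -0.08, -0.16, 0], [0.02, -0.08, -0.16, 0]])

```text
clock: 6.4
position: [0.466, 0.0272, 0.2104]
tool_rot: [1.0, -0.023, -0.0, -0.0]
contact_force: [-0.2, 0.0, -0.0]
opening: 0.0005
finger_force: 0.0
```

Request:
play_rows(plan=[[0, 0.0, 0.08, 0], [0, 0.0, 0.14, 0], [0, 0.02, 0.2, 0], [0, 0.04, 0.25, 0], [0, 0.04, 0.25, 0]])

```text
clock: 6.9
position: [0.4656, 0.0084, 0.16]
tool_rot: [1.0, -0.028, -0.0, 0.006]
contact_force: [-3.1, -32.5, 13.7]
opening: 0.0005
finger_force: 15.3
```

```bash
python3 -c "
from h import *
rod('c')"
```

```text
[0.46561716 0.00836557 0.1600425 ] [ -3.09206277 -32.54630362  13.74147477]
scene 74 [0.4931 0.0183 0.1626] [0.4767 0.0135 0.16  ] [0.5071 0.0225 0.1649]
wrist 2732 [0.4918 0.0191 0.162 ] [0.4718 0.0124 0.1591] [0.5094 0.0252 0.1635]
```

Request:
play_rows(plan=[[0, 0.01, -0.06, 0], [0, 0.0, -0.12, 0], [0, -0.07, -0.12, 0], [0, -0.07, -0.08, 0], [0, -0.07, -0.08, 0]])

```text
clock: 7.55
position: [0.4657, 0.0326, 0.1752]
tool_rot: [1.0, -0.023, -0.001, 0.0]
contact_force: [-0.9, 0.7, 0.1]
opening: 0.0005
finger_force: 0.0
```

Request:
play_rows(plan=[[0, 0.0, 0.06, 0], [0, 0.01, 0.1, 0], [0, 0.02, 0.14, 0], [0, 0.02, 0.14, 0]])

```text
clock: 7.95
position: [0.4655, 0.0279, 0.147]
tool_rot: [1.0, -0.024, -0.001, -0.0]
contact_force: [-0.3, -0.4, -0.3]
opening: 0.0002
finger_force: 0.0
```

```bash
python3 -c "
from h import *
rod('d')
im,W,K,V=load('bscene') if 0 else load('scene1')
m=(W[...,0]>.49)&(W[...,0]<.55)&(W[...,1]>-.075)&(W[...,1]<0.0)&(W[...,2]>.055)
hsv=cv2.cvtColor(im,cv2.COLOR_BGR2HSV)
k=m&(hsv[...,2]<70)&(hsv[...,1]<100); y=m&(hsv[...,1]>150)&(hsv[...,0]>20)&(hsv[...,0]<32)
for q in(k,y): P=W[q]; print(len(P),np.percentile(P,[2,50,98],0).round(4))
"
```

```text
[0.46548464 0.02788515 0.14700505] [-0.32678308 -0.4448153  -0.3171634 ]
scene 140 [0.4807 0.0115 0.148 ] [0.4487 0.0067 0.1453] [0.5053 0.0165 0.1504]
wrist 2787 [0.4907 0.0125 0.1468] [0.469  0.0063 0.1438] [0.5092 0.0183 0.1482]
249 [[ 0.494  -0.068   0.058 ]
 [ 0.5339 -0.0369  0.0836]
 [ 0.5397 -0.0219  0.0958]]
341 [[ 0.5012 -0.067   0.061 ]
 [ 0.5238 -0.0621  0.1145]
 [ 0.5312 -0.0405  0.1508]]
```

Request:
play_rows(plan=[[0, 0.0, -0.08, 0], [0, 0.05, -0.1, 0], [0, 0.1, -0.06, 0], [0, 0.1, 0.0, 0], [0, 0.1, 0.0, 0]])

```text
clock: 8.6
position: [0.4639, 0.0079, 0.146]
tool_rot: [1.0, -0.024, -0.002, -0.0]
contact_force: [0.3, -0.1, -0.5]
opening: 0.0005
finger_force: 0.0
```

Request:
play_rows(plan=[[0, 0.0, 0.03, 0], [0, 0.01, 0.06, 0], [0, 0.02, 0.09, 0], [0, 0.02, 0.09, 0]])

```text
clock: 9.0
position: [0.4647, 0.0044, 0.1295]
tool_rot: [1.0, -0.024, -0.001, -0.0]
contact_force: [-0.0, -0.1, 0.3]
opening: 0.0004
finger_force: 0.0
```

```bash
python3 -c "
from h import *
rod('e')
im=np.load('pics/escene.npz')['im']; t=np.load('pics/etop.npz')['im']
cv2.imwrite('pics/m5.png',np.hstack([cv2.resize(im[170:340,190:390],(400,340)),cv2.resize(t[190:360,220:420],(400,340))]))"
```

```text
[0.46470419 0.00442354 0.12954679] [-0.00904346 -0.06875565  0.34090337]
scene 89 [0.4922 0.0045 0.128 ] [ 4.770e-01 -1.000e-04  1.248e-01] [0.5064 0.0107 0.1308]
wrist 2415 [0.4928 0.0056 0.1271] [ 0.4751 -0.0006  0.1241] [0.5092 0.0119 0.1286]
```

View pics/m5.png

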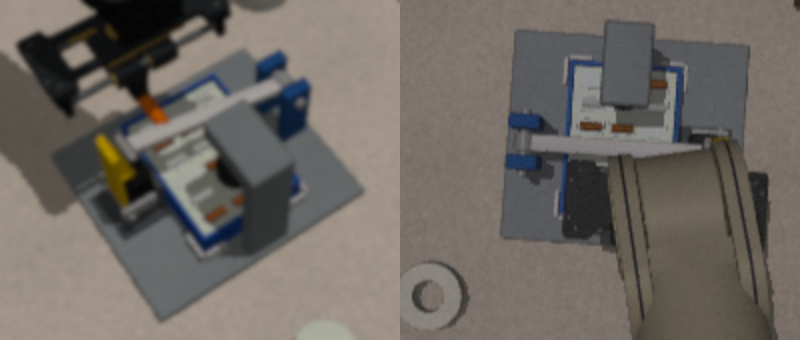

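Left: the nose at (135,140) is now beside the yellow catch at (110,165), with the fingers on the orange rod at (152,108). Right: the bar lies straight over the tray towards the catch. Now pressing in small steps.

Request:
play_rows(plan=[[0, 0.0, 0.015, 0], [0, 0.005, 0.03, 0], [0, 0.01, 0.045, 0], [0, 0.01, 0.045, 0]])

```text
clock: 9.55
position: [0.4652, 0.0026, 0.1213]
tool_rot: [1.0, -0.024, 0.0, -0.0]
contact_force: [0.9, 0.2, -0.7]
opening: 0.0001
finger_force: 0.0
```

Request:
play_rows(plan=[[0, 0.0, 0.01, 0], [0, 0.0, 0.02, 0], [0, 0.005, 0.025, 0], [0, 0.005, 0.025, 0]])

```text
clock: 9.95
position: [0.4652, 0.0015, 0.1167]
tool_rot: [1.0, -0.024, 0.0, 0.0]
contact_force: [-0.6, 1.5, 3.3]
opening: 0.0008
finger_force: 2.0
```

Request:
play_rows(plan=[[0, 0.0, 0.01, 0], [0, 0.0, 0.02, 0], [0, 0.0, 0.02, 0]])

```text
clock: 10.25
position: [0.4651, 0.0008, 0.1126]
tool_rot: [1.0, -0.024, 0.0, 0.001]
contact_force: [-0.5, -2.2, 3.2]
opening: 0.0007
finger_force: 1.6
```

Request:
play_rows(plan=[[0, 0.0, 0.01, 0], [0, 0.0, 0.02, 0], [0, 0.0, 0.02, 0]])

```text
clock: 10.55
position: [0.4649, 0.0016, 0.1081]
tool_rot: [1.0, -0.024, -0.0, -0.0]
contact_force: [-0.4, 0.1, -0.1]
opening: 0.0003
finger_force: 0.1
```

Request:
play_rows(plan=[[0, 0.0, 0.01, 0], [0, 0.0, 0.015, 0], [0, 0.0, 0.015, 0]])

```text
clock: 10.85
position: [0.4648, 0.0018, 0.1052]
tool_rot: [1.0, -0.024, -0.0, -0.0]
contact_force: [-0.1, -0.1, 0.2]
opening: 0.0001
finger_force: 0.0
```

Request:
play_rows(plan=[[0, 0.0, 0.01, 0], [0, 0.0, 0.015, 0], [0, 0.0, 0.015, 0]])

```text
clock: 11.15
position: [0.4652, 0.0016, 0.1028]
tool_rot: [1.0, -0.024, 0.0, 0.0]
contact_force: [-2.2, 0.5, 4.0]
opening: 0.0007
finger_force: 2.2
```

Request:
play_rows(plan=[[0, 0.0, 0.01, 0], [0, 0.0, 0.015, 0], [0, 0.0, 0.015, 0]])

```text
clock: 11.45
position: [0.4655, 0.0016, 0.1022]
tool_rot: [1.0, -0.024, 0.0, 0.001]
contact_force: [-15.6, -0.5, 36.6]
opening: 0.0007
finger_force: 18.3
```

Request:
play_rows(plan=[[0, 0.0, -0.03, 0], [0, 0.0, -0.1, 0], [0, -0.0, -0.25, 0], [-0.2, 0, -0.5, 0], [-0.2, 0, -0.7, 0]])

```text
clock: 11.95
position: [0.4226, 0.0041, 0.2382]
tool_rot: [1.0, -0.023, -0.002, -0.0]
contact_force: [1.0, -0.9, 0.1]
opening: 0.0005
finger_force: 0.0
```

Request:
play_rows(plan=[[-0.2, 0.2, 0, 0], [-0.3, 0.4, 0, 0], [-0.3, 0.65, 0, 0], [-0.3, 0.9, 0, 0], [-0.3, 1, 0, 0]])

```text
clock: 12.45
position: [0.3548, -0.1975, 0.2384]
tool_rot: [1.0, -0.026, 0.0, 0.0]
contact_force: [0.6, 0.7, -0.1]
opening: 0.0006
finger_force: 0.0
```

```bash
python3 -c "
from h import *
rod('f')
a=np.load('pics/fscene.npz')['im']; t=np.load('pics/ftop.npz')['im']
cv2.imwrite('pics/m6.png',np.hstack([cv2.resize(a[200:300,210:310],(400,400),interpolation=3),cv2.resize(t[220:320,300:400],(400,400),interpolation=3)]))
for f in('scene1','fscene','ftop','top1'):
    im,W,K,V=load(f)
    m=(W[...,0]>.49)&(W[...,0]<.55)&(W[...,1]>-.09)&(W[...,1]<0.0)&(W[...,2]>.055)
    hsv=cv2.cvtColor(im,cv2.COLOR_BGR2HSV)
    y=m&(hsv[...,1]>150)&(hsv[...,0]>20)&(hsv[...,0]<32)
    P=W[y]; print(f,len(P),np.percentile(P,[2,50,98],0).round(4).tolist())
    P=P[P[:,2]>.135];print(len(P),np.median(P,0).round(4))
"
```

```text
[ 0.354754   -0.19747808  0.23842449] [ 0.58043179  0.66014093 -0.08707383]
scene 158 [0.4721 0.0013 0.1024] [ 0.4378 -0.0031  0.0995] [0.5055 0.0072 0.1045]
top 248 [0.4708 0.003  0.1018] [ 0.4359 -0.0042  0.097 ] [0.5059 0.0095 0.1063]
wrist 2593 [ 0.4734 -0.0016  0.1004] [ 0.4354 -0.0062  0.0948] [0.5059 0.0054 0.1024]
scene1 341 [[0.5012, -0.067, 0.061], [0.5238, -0.0621, 0.1145], [0.5312, -0.0405, 0.1508]]
106 [ 0.5181 -0.0625  0.1458]
fscene 309 [[0.501, -0.0672, 0.0605], [0.5247, -0.0629, 0.1184], [0.5314, -0.048, 0.1507]]
103 [ 0.518  -0.0625  0.1466]
ftop 190 [[0.4989, -0.0656, 0.1099], [0.5153, -0.0558, 0.1386], [0.5319, -0.046, 0.1539]]
108 [ 0.5152 -0.0591  0.1474]
top1 189 [[0.499, -0.0655, 0.1105], [0.5153, -0.0557, 0.1378], [0.5318, -0.0461, 0.154]]
108 [ 0.5153 -0.0591  0.1473]
```

View pics/m6.png

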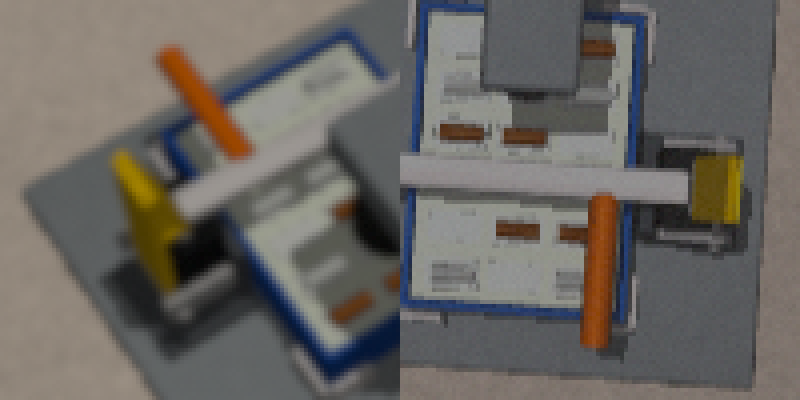

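The yellow catch is exactly back at its rest position (within 0.1 mm of before), the nose lies under it at (690,187) in the right crop, and the rod height gives a bar angle of about 0.06 rad, so the bar is latched. Now the treadle.

```bash
python3 - <<'E'
from h import *
p=ctrl.state()['position']
for f in('ftop','top1','scene1','fscene'):
    im,W,K,V=load(f); hsv=cv2.cvtColor(im,cv2.COLOR_BGR2HSV).astype(int)
    X,Y,z=W[...,0],W[...,1],W[...,2]
    r=(X>.45)&(X<.6)&(Y<-.28)&(Y>-.4)&(z>.045)&(z<.1)
    m=r&(im.max(-1)<36)&((im[...,1].astype(int)-im[...,2])<8)
    P=W[m]; print(f,len(P),P.mean(0).round(4) if len(P) else 0, cv2.minAreaRect(P[:,:2].astype(np.float32)) if len(P)>5 else 0)
print(p)
E
```

```text
ftop 1034 [ 0.5225 -0.3282  0.071 ] ((0.536339521408081, -0.33362504839897156), (0.0826234370470047, 0.1255991905927658), 80.02153778076172)
top1 1047 [ 0.5224 -0.3283  0.0709] ((0.5211673974990845, -0.32694530487060547), (0.0756690502166748, 0.09320934861898422), 79.80309295654297)
scene1 1388 [ 0.5227 -0.3289  0.0698] ((0.5221013426780701, -0.32864266633987427), (0.06638359278440475, 0.06871286034584045), 79.50674438476562)
fscene 1386 [ 0.5226 -0.3289  0.0699] ((0.5224639177322388, -0.3288125991821289), (0.0664924830198288, 0.06884635239839554), 80.09410095214844)
[ 0.35580706 -0.19413962  0.23812028]
```

Request:
play_rows(plan=[[0.2, 0.15, 0, 0], [0.4, 0.3, 0, 0], [0.6, 0.45, 0, 0], [0.84, 0.63, 0, 0], [0.84, 0.63, 0, 0]])

```text
clock: 13.1
position: [0.5205, -0.3282, 0.2359]
tool_rot: [1.0, -0.023, -0.001, -0.001]
contact_force: [-1.7, 0.5, -0.2]
opening: 0.0004
finger_force: 0.0
```

Request:
play_rows(plan=[[0, 0, 0.2, 0], [0, 0, 0.4, 0], [0, 0, 0.6, 0], [0, 0, 0.72, 0], [0, 0, 0.72, 0]])

```text
clock: 13.6
position: [0.5163, -0.3245, 0.0909]
tool_rot: [1.0, -0.023, -0.002, -0.002]
contact_force: [-0.0, 1.2, 0.0]
opening: 0.0005
finger_force: 0.0
```

Request:
play_rows(plan=[[0, 0, 0.05, 0], [0, 0, 0.09, 0], [0, 0, 0.13, 0], [0, 0, 0.17, 0], [0, 0, 0.17, 0]])

```text
clock: 14.1
position: [0.5181, -0.3276, 0.0599]
tool_rot: [1.0, -0.024, 0.0, 0.0]
contact_force: [-0.6, -0.6, 5.1]
opening: 0.0005
finger_force: 2.9
```

Request:
play_rows(plan=[[0, 0, 0.01, 0], [0, 0, 0.02, 0], [0, 0, 0.03, 0], [0, 0, 0.03, 0]])

```text
clock: 14.5
position: [0.5178, -0.3277, 0.0547]
tool_rot: [1.0, -0.024, 0.0, 0.0]
contact_force: [-3.5, 0.7, 8.0]
opening: 0.0003
finger_force: 3.6
```

Request:
play_rows(plan=[[0, 0, 0.01, 0], [0, 0, 0.02, 0], [0, 0, 0.025, 0], [0, 0, 0.025, 0]])

```text
clock: 14.9
position: [0.5174, -0.3277, 0.0498]
tool_rot: [1.0, -0.024, -0.0, 0.0]
contact_force: [-5.1, 0.8, 8.5]
opening: 0.0004
finger_force: 4.1
```

Request:
play_rows(plan=[[0, 0, 0.01, 0], [0, 0, 0.015, 0], [0, 0, 0.015, 0]])

```text
clock: 15.2
position: [0.5176, -0.3278, 0.0479]
tool_rot: [1.0, -0.024, -0.0, 0.0]
contact_force: [-7.5, 4.1, 16.8]
opening: 0.0004
finger_force: 8.1
```

Request:
play_rows(plan=[[0, 0, 0.005, 0], [0, 0, 0.005, 0], [0, 0, 0.005, 0], [0, 0, 0.005, 0], [0, 0, 0.005, 0]])

```text
clock: 15.7
position: [0.5176, -0.3278, 0.0477]
tool_rot: [1.0, -0.024, -0.0, 0.001]
contact_force: [-11.0, 4.3, 24.6]
opening: 0.0005
finger_force: 11.8
```

Request:
play_rows(plan=[[0, 0, 0, 0], [0, 0, 0, 0], [0, 0, 0, 0], [0, 0, 0, 0], [0, 0, 0, 0]])

```text
clock: 16.2
position: [0.5176, -0.3278, 0.0477]
tool_rot: [1.0, -0.024, -0.0, 0.001]
contact_force: [-11.3, 4.7, 24.6]
opening: 0.0005
finger_force: 11.8
```

```bash
python3 -c "
from h import *
a=grab('scene','g.png')[0]; im,W,K,V=load('g')
X,Y,z=W[...,0],W[...,1],W[...,2]; hsv=cv2.cvtColor(im,cv2.COLOR_BGR2HSV)
m=(hsv[...,0]>60)&(hsv[...,0]<95)&(hsv[...,1]>70)&(X>.45)&(X<.63)&(Y<-.28)&(Y>-.4)&(z>.02)
P=W[m]
for Q,n in((P,'down'),):
    A=np.c_[Q[:,:2],np.ones(len(Q))]; c=np.linalg.lstsq(A,Q[:,2],rcond=None)[0]; print(n,len(Q),np.arctan(np.hypot(*c[:2])))
im,W,K,V=load('fscene'); X,Y,z=W[...,0],W[...,1],W[...,2]; hsv=cv2.cvtColor(im,cv2.COLOR_BGR2HSV)
m=(hsv[...,0]>60)&(hsv[...,0]<95)&(hsv[...,1]>70)&(X>.45)&(X<.63)&(Y<-.28)&(Y>-.4)&(z>.02); Q=W[m]
A=np.c_[Q[:,:2],np.ones(len(Q))]; c=np.linalg.lstsq(A,Q[:,2],rcond=None)[0]; print('up',len(Q),np.arctan(np.hypot(*c[:2])))
"
```

```text
down 1632 0.3279057796681268
up 1873 0.33351707193627506
```

```bash
python3 -c "
from h import *
a=cv2.imread('pics/g.png'); b=cv2.imread('pics/fscene.png')
cv2.imwrite('pics/m7.png',np.hstack([cv2.resize(x[280:430,80:230],(400,400),interpolation=3) for x in(a,b)]))"
```

```text
(no output)
```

View pics/m7.png

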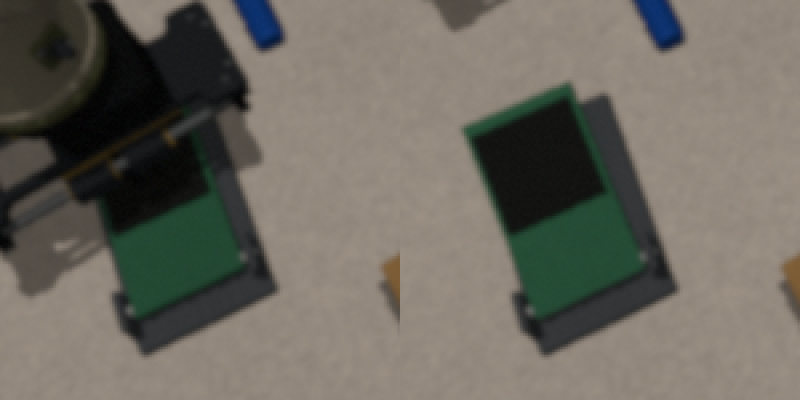

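The fingers are on the pad at (150,190) with the treadle visibly lower; my slope fit likely took in gripper pixels, so I'll check it directly on the green plate.

```bash
python3 -c "
from h import *
for f in('g','fscene'):
    im,W,K,V=load(f); q=im.astype(int)
    m=np.zeros(im.shape[:2],bool); m[362:392,125:168]=1
    m&=(q[...,1]-q[...,2]>15)&(q[...,1]-q[...,0]>5); m=cv2.erode(m.astype(np.uint8),np.ones((3,3)))>0
    Q=W[m]; A=np.c_[Q[:,:2],np.ones(len(Q))]; c=np.linalg.lstsq(A,Q[:,2],rcond=None)[0]; print(f,len(Q),c.round(3),np.arctan(np.hypot(*c[:2])), Q[:,2].min(),Q[:,2].max())
"
```

```text
** On entry to DLASCL parameter number  4 had an illegal value
 ** On entry to DLASCL parameter number  4 had an illegal valueTraceback (most recent call last):
  File "<string>", line 7, in <module>
    Q=W[m]; A=np.c_[Q[:,:2],np.ones(len(Q))]; c=np.linalg.lstsq(A,Q[:,2],rcond=None)[0]; print(f,len(Q),c.round(3),np.arctan(np.hypot(*c[:2])), Q[:,2].min(),Q[:,2].max())
                                                ~~~~~~~~~~~~~~~^^^^^^^^^^^^^^^^^^^^^
    x, resids, rank, s = _umath_linalg.lstsq(a, b, rcond,
                         ~~~~~~~~~~~~~~~~~~~^^^^^^^^^^^^^
                                             signature=signature)
                                             ^^^^^^^^^^^^^^^^^^^^
    raise LinAlgError("SVD did not converge in Linear Least Squares")
numpy.linalg.LinAlgError: SVD did not converge in Linear Least Squares
```

```bash
python3 -c "
from h import *
for f in('g','fscene'):
    im,W,K,V=load(f); q=im.astype(int)
    m=np.zeros(im.shape[:2],bool); m[362:392,125:168]=1
    m&=(q[...,1]-q[...,2]>15)&(q[...,1]-q[...,0]>5); m=cv2.erode(m.astype(np.uint8),np.ones((3,3)))>0
    Q=W[m&np.isfinite(W[...,2])]; A=np.c_[Q[:,:2],np.ones(len(Q))]; c=np.linalg.lstsq(A,Q[:,2],rcond=None)[0]; print(f,len(Q),c.round(3),np.arctan(np.hypot(*c[:2])), Q[:,2].min(),Q[:,2].max())
"
```

```text
g 996 [-0.049  0.006  0.07 ] 0.04933049758631758 0.03367782463133753 0.04455341550139109
fscene 1017 [-0.313  0.055  0.247] 0.3079099949913767 0.033745154685927946 0.056098654449292774
```

The slope changed by 0.259 rad, so the treadle is at its stop and has been held for over a second. Lifting off.

Request:
play_rows(plan=[[0, 0, 0, 0], [0, 0, 0, 0], [0, 0, -0.06, 0], [0, 0, -0.12, 0], [0, 0, -0.2, 0]])

```text
clock: 16.75
position: [0.5178, -0.3271, 0.0857]
tool_rot: [1.0, -0.024, -0.0, -0.0]
contact_force: [-0.6, 0.2, -0.1]
opening: 0.0005
finger_force: 0.0
```

Request:
play_rows(plan=[[0, 0, -0.2, 0], [0, 0, -0.4, 0], [0, 0, -0.6, 0], [0, 0, -0.6, 0], [0, 0, -0.6, 0]])

```text
clock: 17.25
position: [0.5179, -0.3274, 0.206]
tool_rot: [1.0, -0.024, 0.0, 0.0]
contact_force: [-0.4, 0.8, -0.7]
opening: 0.0002
finger_force: 0.0
```

Request:
play_rows(plan=[[0, 0, 0, 0], [0, 0, 0, 0], [0, 0, 0, 0], [0, 0, 0, 0], [0, 0, 0, 0]])

```text
clock: 17.75
position: [0.5177, -0.3273, 0.2046]
tool_rot: [1.0, -0.024, -0.0, -0.0]
contact_force: [-0.0, -0.3, 0.7]
opening: 0.0006
finger_force: 0.0
```

```bash
python3 -c "
from h import *
rod('k'); 
for f in('ftop','ktop','top1'):
    im,W,K,V=load(f); hsv=cv2.cvtColor(im,cv2.COLOR_BGR2HSV)
    m=(W[...,0]>.49)&(W[...,0]<.55)&(W[...,1]>-.09)&(W[...,1]<0.0)&(W[...,2]>.135)&(hsv[...,1]>150)&(hsv[...,0]>20)&(hsv[...,0]<32)
    print(f,m.sum(),np.median(W[m],0))
a=cv2.imread('pics/kscene.png'); cv2.imwrite('pics/k8.png',a)"
```

```text
[ 0.51774843 -0.32725117  0.20455287] [-0.03761503 -0.28372987  0.66589801]
scene 158 [0.473  0.0014 0.1024] [ 0.4381 -0.0032  0.0992] [0.505  0.0071 0.1052]
top 246 [0.4718 0.0031 0.1017] [ 0.4359 -0.004   0.0973] [0.5059 0.0094 0.106 ]
ftop 108 [ 0.51520217 -0.05913223  0.14743914]
ktop 103 [ 0.51520979 -0.0591498   0.14784486]
top1 108 [ 0.5152896  -0.05907895  0.14729344]
```

View pics/k8.png

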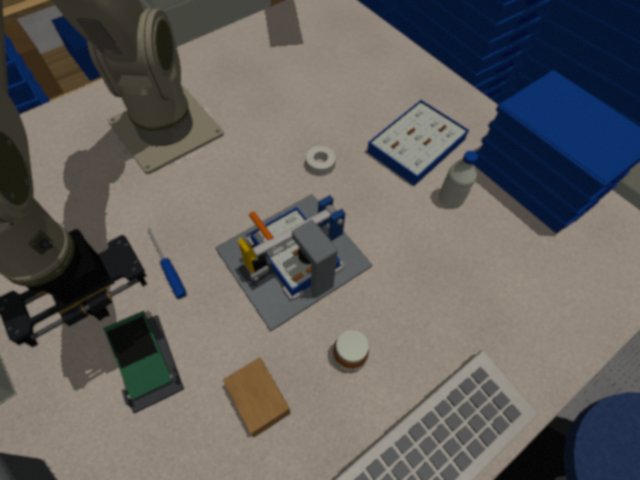

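The bar is latched with its grip at (262,225) and the catch at (247,255). The treadle is up again at (140,355), the gripper is clear, and nothing else has moved.

```bash
python3 -c "
from station import ctrl
print(ctrl.sign_off())"
```

```text
the job is handed in; nothing more can be done
None
```

The job is handed in: the bar is latched under its catch (about 0.06 rad), the treadle was held at its stop for about a second and is up again, and the last pictures show the tray in its nest and nothing else moved; the hand-in gave no verdict.

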